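# Pack out a specimen vice and hold it clamped

### The job

The white test bar lies loose against the blue anvil of the little vice because the gap to the spring-loaded pad is too wide. Lay packing blocks on the vice's rail between the bar and the pad, one behind another, as many as it takes, until the red hand plate, pushed towards the anvil, presses the pad firmly on the stack with its spring about half pushed in (not bottomed). Finish still holding the hand plate there, so that bar and blocks stay clamped by the vice alone, and leave the jar with the yellow cap and the stopwatch where they stand.

Things in the scene. Friction and masses are not known exactly. Their poses are not given: they have to be found in the camera images.
- vice: The fixed vice bed: a grey base plate 110 mm (x) by 280 mm (y), 10 mm thick, with a bright rail 26 mm wide along y whose flat top is 30 mm above the worktop; the rail has no side walls, so fingers may hang beside it down to 12 mm above the worktop. Origin on the worktop, on the rail's centre line. Its +y axis is the clamping direction, from the carriage to the anvil. It stands in a different place and turn each time, never moves.
- anvil: The fixed blue anvil on the rail, in a different place along the rail each time (so one, two or three blocks are needed). 30 mm wide (x), 24 mm long, 26 mm high above the rail. Origin at rail height in the middle of its clamping face, which looks to -y; axes parallel to the vice's. A ledge 60 mm wide and 10 mm deep in front of it, level with the rail, carries the test bar.
- test_bar: White moulded bar, 80 mm long (its own y), 10 mm wide (its x), 8 mm high, about 30 g, lying crosswise on the rail and ledge against the anvil face from the start; its other long face looks to the pad. Origin in the centre of its underside.
- block0: Bright aluminium-coloured packing block, 34 mm (its x) by 24 mm (its y, the thickness to be added to the stack) by 16 mm high, two small dark dots on top, about 100 g, lying on the worktop; all three are alike. Origin in the centre of its underside. To fit it in the stack, its x goes across the rail; held by its two 34 mm-apart ends it can be set down close to its neighbour.
- block1: Bright aluminium-coloured packing block, 34 mm (its x) by 24 mm (its y, the thickness to be added to the stack) by 16 mm high, two small dark dots on top, about 100 g, lying on the worktop; all three are alike. Origin in the centre of its underside. To fit it in the stack, its x goes across the rail; held by its two 34 mm-apart ends it can be set down close to its neighbour.
- block2: Bright aluminium-coloured packing block, 34 mm (its x) by 24 mm (its y, the thickness to be added to the stack) by 16 mm high, two small dark dots on top, about 100 g, lying on the worktop; all three are alike. Origin in the centre of its underside. To fit it in the stack, its x goes across the rail; held by its two 34 mm-apart ends it can be set down close to its neighbour.
- carriage (a joint): Travel in m of the sliding carriage along the vice's +y: 0 fully open (start), 0.040 at its end stop. A return spring pushes it open with 4 N at 0 and 5.6 N at 0.040, so it springs back when let go.
- plunger (a joint): How far in m the pad is pushed back into the carriage against its spring (800 N/m): 0 free, 0.016 bottomed. It can only grow when the pad meets the stack.
- push_plate (a point): Grip point of the red upright hand plate on the carriage: 34 mm wide across the rail, 12 mm thick along y. It rises from the carriage's grey top (48.5 mm above the worktop) to 82 mm; this point lies midway across its top edge, 82 mm above the worktop. Can be pinched from above on its two broad faces, or pushed from behind. Axes parallel to the vice's.
- pad_face (a point): Centre of the face of the steel pressure pad (28 mm wide, 14 mm high, facing +y to the bar), 38 mm above the worktop; the pad moves with the carriage and plunger. The grey carriage body begins 28 mm behind this face. Axes parallel to the vice's.
- jar: Sample jar with a yellow screw cap, 54 mm across, 75 mm high, standing by itself on the worktop behind the vice on the left (not the one in the cluster behind the drawers); a bystander. Origin in the centre of its underside.
- stopwatch: Black stopwatch, 70x58x18 mm, lying on the worktop; a bystander. Origin in the centre of its underside.
Mind the look-alikes: they are no part of the job. What is shaped like the block1 but green or orange is not meant.

How it is judged:
On the way:
1. a packing block rests on the rail between the bar and the pad, let go (((z of block0 in the frame of vice between 0.026 and 0.035 m and x of block0 in the frame of vice between -0.014 and 0.014 m and y of block0 in the frame of anvil below -0.018 m and y of block0 in the frame of pad_face above 0.008 m and angle between block0's own z axis and vertical below 0.12 rad and contact force between the fingers and block0 below 0.3 N) or (z of block1 in the frame of vice between 0.026 and 0.035 m and x of block1 in the frame of vice between -0.014 and 0.014 m and y of block1 in the frame of anvil below -0.018 m and y of block1 in the frame of pad_face above 0.008 m and angle between block1's own z axis and vertical below 0.12 rad and contact force between the fingers and block1 below 0.3 N) or (z of block2 in the frame of vice between 0.026 and 0.035 m and x of block2 in the frame of vice between -0.014 and 0.014 m and y of block2 in the frame of anvil below -0.018 m and y of block2 in the frame of pad_face above 0.008 m and angle between block2's own z axis and vertical below 0.12 rad and contact force between the fingers and block2 below 0.3 N))), for 0.2 s.
At the end, for the whole second after the job is handed in: Hand plate held (>2 N), at rest, plunger 4-13 mm in; pad presses >2 N on a flat block within 14 mm of the rail's centre line, bar >2 N on the anvil, flat, within 20 mm of its middle, square to 0.12 rad; arm off blocks and bar; jar (upright) and stopwatch moved <30 mm (value of joint plunger between 0.004 and 0.013 m and ((z of block0 in the frame of vice between 0.026 and 0.035 m and x of block0 in the frame of vice between -0.014 and 0.014 m and y of block0 in the frame of anvil below -0.018 m and y of block0 in the frame of pad_face above 0.008 m and angle between block0's own z axis and vertical below 0.12 rad and contact force between plunger and block0 above 2 N) or (z of block1 in the frame of vice between 0.026 and 0.035 m and x of block1 in the frame of vice between -0.014 and 0.014 m and y of block1 in the frame of anvil below -0.018 m and y of block1 in the frame of pad_face above 0.008 m and angle between block1's own z axis and vertical below 0.12 rad and contact force between plunger and block1 above 2 N) or (z of block2 in the frame of vice between 0.026 and 0.035 m and x of block2 in the frame of vice between -0.014 and 0.014 m and y of block2 in the frame of anvil below -0.018 m and y of block2 in the frame of pad_face above 0.008 m and angle between block2's own z axis and vertical below 0.12 rad and contact force between plunger and block2 above 2 N)) and contact force between test_bar and anvil above 2 N and contact force between any of the fingers, the arm and carriage above 2 N and contact force between each of the fingers, the arm and block0 below 0.5 N and contact force between each of the fingers, the arm and block1 below 0.5 N and contact force between each of the fingers, the arm and block2 below 0.5 N and contact force between each of the fingers, the arm and test_bar below 0.5 N and velocity of joint carriage between -0.01 and 0.01 m/s and x of test_bar in the frame of anvil between -0.02 and 0.02 m and z of test_bar in the frame of anvil between -0.004 and 0.005 m and angle between the y axis of test_bar and the x axis of anvil, either way round below 0.12 rad and distance of each of jar, stopwatch from where it was at the start of the episode below 0.03 m and angle between jar's own z axis and vertical below 0.2 rad); the arm keeps its last pose, push and grip.
It fails at once if the jar is knocked over or the stopwatch swept away (angle between jar's own z axis and vertical above 0.5 rad or distance of stopwatch from where it was at the start of the episode above 0.06 m).
It also fails if it takes over 70 s, if anything falls off the work surface, if the arm or the gripper's body presses on something with over 40 N, if the wrist force passes 120 N, or if a joint passes its speed limit or range.

### The arm

A 6-joint arm with a two-finger parallel gripper is mounted at the origin on a cart in front of the work surface, level with it; the furniture and walls round the work are solid. World frame = base frame: x ahead of the robot, y to its left, z up, the work surface at z = 0. Lengths are in m, angles in rad, forces in N, time in s.
With the tool pointing down it reaches from about 0.35 to 0.775 m from the base axis. Payload 5.5 kg.
Tool frame: the origin (TCP) lies where the fingers leave the gripper's body, on its centre line; the fingertips stand 73 mm ahead of it and the grasp point (between the pads) lies 54 mm ahead of it; z points along the fingers, y is the direction in which the jaws open and shut (so a half turn about z gives the same grasp; the last joint's range is limited). The gripper opens to 85 mm and grips with 20 to 120 N. Pads are 22 mm wide; open, the fingers measure 114 mm over their backs; the gripper's body (76 mm by 85 mm) begins 54 mm behind the grasp point. The pads swing forward as they close: fully open they stand 13 mm farther back than shut.
Start: joints at [-1.466, 0.313, 0.046, 1.304, 0, 1.431], TCP at [0.139, -0.558, 0.304] pointing down, gripper open.
Joint ranges: [-2.76, 2.76], [-0.86, 1.69], [-1.03, 1.26], [-2.2, 2.34], [-1.47, 1.5], [-3.14, 3.14]. Speed limits (rad/s): [2.57, 2.57, 3.14, 3.14, 3.14, 3.14].

### API

Orientations are given as a unit quaternion [w, x, y, z].
In Python, from workcell import env, read_camera, job, cut_out gives the robot as it stands.
- The arm moves only by the tool servo_tool, never from a script. Its argument "deltas" is a list of rows, each an object of numbers: "dx", "dy", "dz": the shift along the world's x, y, z in mm; "rx", "ry", "rz": the turn, a rotation vector about the world's x, y, z in rad; "fingers": the closure, from -1 (fully open) to 1 (shut). A call has 1 to 8 rows; each row shifts and turns the commanded pose from where the row before left it; what a row does not reach is not made up. A row lasts 1/10 s, in which the tool goes at most 50 mm and 8.59 degrees, less where a joint would pass 70% of its speed; a pose out of reach is approached as far as the arm can. A call is refused whole if a number of a shift passes 50 or a number of a turn 0.15, either way. A call with a gripper value outside its range is refused whole. The fingers move at their own pace and stop on an object; "newtons" is the grip in N (left out, the last holds). Time passes only in rows, so rows that do not move let the fingers close. It gives the time, the measured TCP pose, the force and the opening at its end, in the units of the state.
- env.get_state(): the state, without advancing time (a new reading comes with each control period).
- read_camera(name): name is "scene" or "top"; returns a dict with "img" (400x640x3 uint8, red, green, blue), "intrinsics" (3x3 intrinsics, pixels), "extrinsics" (4x4, takes a point from camera to world coordinates). Camera axes: x right, y down, z forward; pixel columns grow to the right and rows downward; lengths in m; the calibration is good to about 2 mm. A picture is of the moment at which its call begins. There is no depth.
- job.hand_in(): hands the job in, once; it reports no verdict.
Trained networks look in the newest picture that a camera, given by its name, has taken for a name from the list of things; names that differ only in an ending like _2 or _b are one class to them, and where a whole thing is asked for, a point or a joint stands for the part that bears it (a point fixed in the world has none). Each returns a list of dicts, best first, with "confidence" (0 to 1); they miss things now and then, are a little off and sometimes report something else, mostly with a low value. They report only what shows in the picture. A call takes as long as a camera call. They do not tell look-alikes from the thing itself.
- cut_out(target, camera): "region" (400x640 bool, what is visible of it) and "extent" ([left, top, right, bottom] in pixels, round what is visible of it).
The state is a dict: "clock": time; "joint_pos": joint angles; "qvel": joint speeds; "tau": joint torques, N m; "tcp_pos": TCP position; "orientation": TCP orientation; "wrist_force": force on the tool from outside, world axes, zero at the start; "ft_torque": the same for the moment, N m; "finger_gap": finger opening in m.
Only numpy, scipy, OpenCV 4.12 (cv2) and the standard library are available. Lean on these libraries where they do the work, as an engineer would, in place of code of your own. Each camera call takes 0.05 s, during which the arm holds its last target. There are 200 camera calls.

## Working session

There is one attempt and no reset: what is moved stays moved. The work goes in short steps, Python scripts to look and compute and a tool call to move; the robot and the scene stay as the last step left them, time stands still between calls to the robot, and variables do not carry over. Pictures are saved under pics/ and viewed, about 8 in all and at most 12, crops included, and the job is handed in when it is done.

Besides the shell and the picture viewer there is one more tool, called after "Emit:" by a JSON object that holds its "api" and its "payload". servo_tool: Moves the arm, as the interface text tells. Its arguments: {"type":"object","properties":{"deltas":{"type":"array"},"newtons":{"type":"number"}},"required":["deltas"]}

```bash
mkdir -p pics; ls; cat > h.py <<'E'
import numpy as np, cv2
from workcell import env, read_camera, job, cut_out
def ray(c,u,v,z):
    K=np.array(c["intrinsics"]);T=np.array(c["extrinsics"])
    d=T[:3,:3]@np.linalg.solve(K,[u,v,1.]);o=T[:3,3]
    return o+d*(z-o[2])/d[2]
def proj(c,p):
    K=np.array(c["intrinsics"]);T=np.array(c["extrinsics"])
    q=T[:3,:3].T@(np.array(p)-T[:3,3]);q=K@q;return q[:2]/q[2]
def save(n,img,box=None,s=1):
    if box: l,t,r,b=box; img=img[t:b,l:r]
    cv2.imwrite("pics/"+n,cv2.resize(np.ascontiguousarray(img[...,::-1]),None,fx=s,fy=s,interpolation=cv2.INTER_CUBIC))
E
python3 - <<'E'
from h import *
a=read_camera("scene");b=read_camera("top")
save("s0.png",a["img"]);save("t0.png",b["img"],None,1.25)
for n in ["vice","anvil","test_bar","block0","push_plate","pad_face","jar","stopwatch"]:
  for c in ["top","scene"]:
    for d in cut_out(n,c):
      ys,xs=np.nonzero(d["region"]);print(n,c,round(d["confidence"],2),d["extent"],xs.mean().round(1),ys.mean().round(1),len(xs))
print(b["extrinsics"],b["intrinsics"])
E
```

```text
pics
vice top 0.86 [252.3, 193.8, 370.1, 252.4] 313.0 221.8 4701
vice top 0.31 [314.1, 210.5, 349.1, 226.9] 333.6 217.6 404
vice scene 0.83 [280.9, 191.1, 372.2, 269.6] 327.5 229.2 3092
anvil top 0.6 [274.1, 218.1, 291.3, 238.2] 281.2 228.2 171
anvil scene 0.63 [185.0, 217.3, 209.1, 247.8] 196.8 233.9 431
anvil scene 0.61 [298.8, 227.5, 317.3, 251.9] 309.0 238.3 203
test_bar scene 0.45 [344.1, 150.5, 366.9, 166.3] 354.9 158.6 308
test_bar scene 0.41 [300.4, 224.0, 326.2, 243.6] 314.7 236.0 87
block0 top 0.66 [172.9, 245.7, 184.3, 263.7] 179.0 254.6 154
block0 top 0.53 [437.5, 203.4, 447.0, 219.1] 440.9 211.1 134
block0 top 0.5 [189.3, 216.1, 199.1, 235.8] 194.8 226.0 111
block0 top 0.5 [202.8, 249.2, 218.7, 261.7] 209.9 255.5 110
block0 top 0.49 [162.5, 145.3, 191.2, 169.2] 176.9 157.3 531
block0 top 0.42 [396.6, 262.1, 414.6, 277.3] 404.7 268.5 157
block0 scene 0.72 [230.1, 297.2, 246.5, 314.0] 237.6 306.5 154
block0 scene 0.58 [255.9, 287.0, 271.7, 298.4] 263.7 293.1 146
push_plate top 0.73 [315.3, 207.0, 345.9, 224.2] 333.7 217.3 418
push_plate scene 0.97 [327.0, 192.5, 357.1, 222.5] 342.2 209.8 394
push_plate scene 0.28 [301.7, 227.7, 325.6, 243.6] 315.8 237.1 66
jar top 0.71 [161.9, 142.7, 189.8, 169.3] 176.8 157.1 540
jar scene 0.78 [185.1, 220.1, 209.2, 249.1] 196.4 233.1 407
jar scene 0.3 [326.5, 213.6, 332.5, 224.2] 331.9 218.4 52
stopwatch top 0.75 [389.8, 135.7, 413.7, 165.6] 399.3 150.4 570
stopwatch scene 0.79 [342.1, 149.0, 365.2, 165.5] 354.6 158.1 317
stopwatch scene 0.56 [327.2, 193.7, 354.1, 222.8] 342.3 210.4 383
[[-0.02362583 -0.99793948  0.05965405  0.5119603 ]
 [-0.99934803  0.02194543 -0.02866889 -0.01799293]
 [ 0.02730069 -0.06029249 -0.99780734  1.28863069]
 [ 0.          0.          0.          1.        ]] [[513.5318082    0.         316.47514608]
 [  0.         513.5318082  197.47744527]
 [  0.           0.           1.        ]]
```

```bash
python3 - <<'E'
from h import *
b=read_camera("top");save("t1.png",b["img"],[150,130,460,300],2.5)
E
```

```text
(no output)
```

View pics/s0.png

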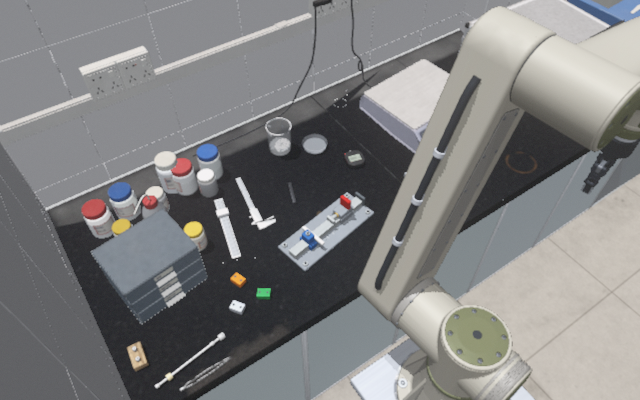

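View pics/t1.png

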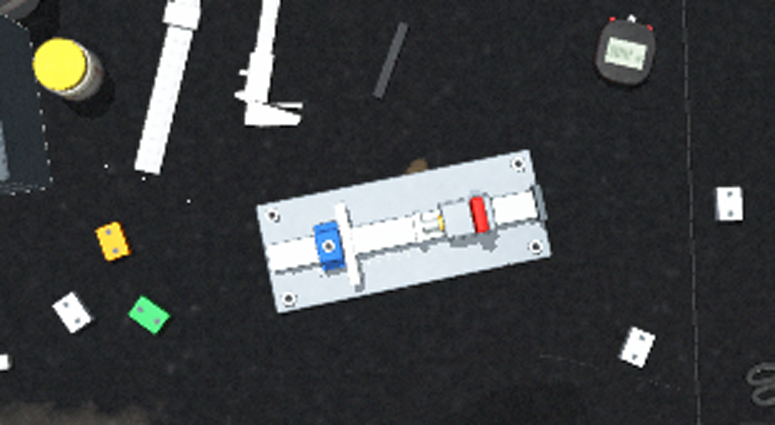

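The picture shows the vice, at crop pixels (405,230). There are three white two-dot blocks at full-image pixels (179,255), (405,269) and (441,211). The orange (195,226) and green (210,256) ones are look-alikes, so I leave them out. The jar is at (176,157) and the stopwatch at (399,150). Next I measure precisely.

```bash
python3 - <<'E'
from h import *
b=read_camera("top");im=b["img"];g=im.min(2)
m=[d for d in cut_out("vice","top")][0]["region"].astype(np.uint8)
r=cv2.minAreaRect(np.argwhere(m)[:,::-1].astype(np.float32));P=np.array([ray(b,u,v,.01) for u,v in cv2.boxPoints(r)])
print("vice",P.mean(0).round(4),[np.linalg.norm(P[i]-P[i-1]).round(4) for i in range(4)],[np.degrees(np.arctan2(*(P[i]-P[i-1])[[1,0]])).round(1) for i in range(4)])
for (u,v) in [(179,255),(405,269),(441.5,211)]:
  u0,v0=int(u)-14,int(v)-14
  w=g[v0:v0+29,u0:u0+29].astype(float);w=cv2.resize(w,None,fx=8,fy=8,interpolation=cv2.INTER_CUBIC)
  n,l,st,ce=cv2.connectedComponentsWithStats((w>125).astype(np.uint8));k=l[116-20:116+20,116-20:116+20];k=np.bincount(k[k>0]).argmax()
  pts=np.argwhere(l==k)[:,::-1].astype(np.float32);pts=(pts+.5)/8-.5+[u0,v0]
  r=cv2.minAreaRect(pts.astype(np.float32))
  P=np.array([ray(b,x,y,.016) for x,y in cv2.boxPoints(r)])
  L=[np.linalg.norm(P[i]-P[i-1]) for i in range(4)];i=int(np.argmax(L));d=P[i]-P[i-1]
  print("block",P.mean(0).round(4),ray(b,*pts.mean(0),.016).round(4),np.round(L[:2],4),"long-axis deg",np.degrees(np.arctan2(d[1],d[0])).round(1))
d=cut_out("push_plate","top")[0]
hsv=cv2.cvtColor(im,cv2.COLOR_RGB2HSV)
sub=np.zeros(im.shape[:2],bool);sub[190:255,250:372]=1
red=sub&((hsv[...,0]<8)|(hsv[...,0]>172))&(hsv[...,1]>150)&(hsv[...,2]>90)
blu=sub&(hsv[...,0]>95)&(hsv[...,0]<125)&(hsv[...,1]>150)
for n,mm,z in (("red",red,.082),("blue",blu,.056)):
  y,x=np.nonzero(mm);print(n,len(x),x.mean(),y.mean(),ray(b,x.mean(),y.mean(),z).round(4),x.min(),x.max())
save("v2.png",im,[265,195,365,250],8)
E
```

```text
vice [ 0.5284 -0.0414  0.01  ] [np.float64(0.1136), np.float64(0.285), np.float64(0.1146), np.float64(0.2836)] [np.float64(10.9), np.float64(-79.4), np.float64(-169.8), np.float64(100.4)]
block [0.4554 0.2871 0.016 ] [0.4554 0.2872 0.016 ] [0.0349 0.025 ] long-axis deg -146.5
block [ 0.4076 -0.2682  0.016 ] [ 0.4076 -0.2683  0.016 ] [0.026  0.0351] long-axis deg 155.4
block [ 0.5475 -0.3655  0.016 ] [ 0.5474 -0.3655  0.016 ] [0.0336 0.026 ] long-axis deg 178.9
red 74 341.1621621621622 215.55405405405406 [ 0.5402 -0.1097  0.082 ] 338 345
blue 148 281.2635135135135 228.0810810810811 [0.5142 0.0326 0.056 ] 276 287
```

View pics/v2.png

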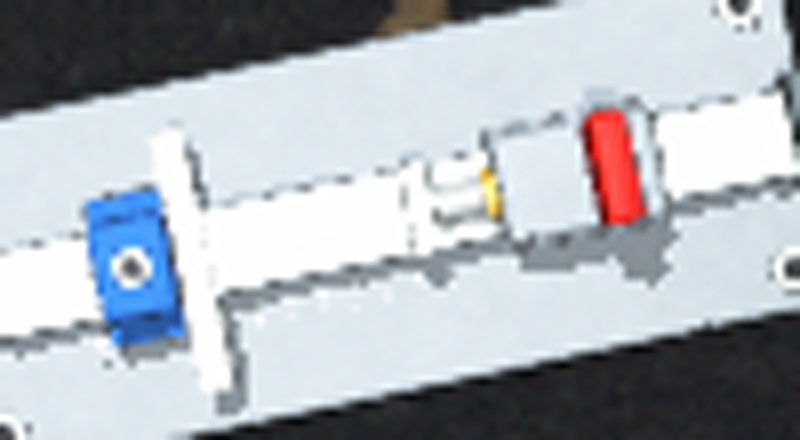

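The enlarged crop shows the bar's pad-side edge running (185,128)→(232,385), the pad face edge about (403,165)→(415,250), and the red plate top centred at (613,167). Now I compute the gap in the vice frame.

```bash
python3 - <<'E'
from h import *
b=read_camera("top")
th=np.radians(10.4);V=np.array([.5284,-.0414])
ex=np.array([np.cos(th),np.sin(th)]);ey=np.array([-np.sin(th),np.cos(th)])
for n,x,y,z in [("bar edge top",185,128,.038),("bar edge bot",232,385,.038),("bar far top",150,135,.038),("bar far bot",205,395,.038),("pad t",403,165,.045),("pad b",415,250,.045),("body edge t",485,130,.0485),("body b",513,240,.0485),("red tl",588,110,.082),("red bl",607,226,.082),("red tr",623,108,.082),("red br",645,218,.082),("anvil r t",158,190,.056),("anvil l t",86,205,.056),("railT",230,207,.03),("railB",230,293,.03),("railT2",660,115,.03),("railB2",660,203,.03)]:
  p=ray(b,(x+.5)/8-.5+265,(y+.5)/8-.5+195,z)[:2];print(n,p.round(4),"vice x,y mm",(1000*(p-V)@ex).round(1),(1000*(p-V)@ey).round(1))
print(V+ .14*ey, env.get_state()["orientation"],env.get_state()["clock"])
E
```

```text
bar edge top [0.5564 0.0169] vice x,y mm 38.0 52.3
bar edge bot [0.4782 0.0042] vice x,y mm -41.2 54.0
bar far top [0.5545 0.0276] vice x,y mm 38.1 63.1
bar far bot [0.4753 0.0125] vice x,y mm -42.5 62.6
pad t [ 0.5434 -0.049 ] vice x,y mm 13.4 -10.2
pad b [ 0.5177 -0.052 ] vice x,y mm -12.5 -8.5
body edge t [ 0.5534 -0.0739] vice x,y mm 18.7 -36.5
body b [ 0.52   -0.0816] vice x,y mm -15.5 -38.0
red tl [ 0.5574 -0.1029] vice x,y mm 17.5 -65.7
red bl [ 0.5232 -0.1076] vice x,y mm -17.1 -64.2
red tr [ 0.5578 -0.1132] vice x,y mm 15.9 -75.9
red br [ 0.5253 -0.1188] vice x,y mm -17.0 -75.6
anvil r t [0.5374 0.0248] vice x,y mm 20.8 63.5
anvil l t [0.5334 0.0464] vice x,y mm 20.7 85.5
railT [0.5322 0.0039] vice x,y mm 11.9 43.8
railB [0.506  0.0044] vice x,y mm -13.8 49.1
railT2 [ 0.5574 -0.1287] vice x,y mm 12.7 -91.0
railB2 [ 0.5304 -0.1279] vice x,y mm -13.7 -85.4
[0.50312732 0.09630001] [4.78185502e-05 9.92517930e-01 1.22098962e-01 2.84959080e-06] 1.15
```

The gap from bar to pad is about 62.6 mm, so two blocks leave 14.6 mm (carriage travel about 22–23 mm) and one is not enough. I start with the near block at (0.408, -0.268), long axis at -24.6°.

Emit:
{"api": "servo_tool", "payload": {"deltas": [{"dx": 33.5,"dy": 36,"rz": 0.149,"fingers": -0.3},{"dx": 33.5,"dy": 36,"rz": 0.149,"fingers": -0.3},{"dx": 33.5,"dy": 36,"rz": 0.149,"fingers": -0.3},{"dx": 33.5,"dy": 36,"rz": 0.149,"fingers": -0.3},{"dx": 33.5,"dy": 36,"rz": 0.149,"fingers": -0.3},{"dx": 33.5,"dy": 36,"rz": 0.149,"fingers": -0.3},{"dx": 33.5,"dy": 36,"fingers": -0.3},{"dx": 33.5,"dy": 36,"fingers": -0.3}]}}

```text
invalid input at $.deltas[0]: expected keys dx, dy, dz, rx, ry, rz, fingers
```

Emit:
{"api": "servo_tool", "payload": {"deltas": [{"dx": 33.5,"dy": 36,"dz": 0,"rx": 0,"ry": 0,"rz": 0.149,"fingers": -0.3},{"dx": 33.5,"dy": 36,"dz": 0,"rx": 0,"ry": 0,"rz": 0.149,"fingers": -0.3},{"dx": 33.5,"dy": 36,"dz": 0,"rx": 0,"ry": 0,"rz": 0.149,"fingers": -0.3},{"dx": 33.5,"dy": 36,"dz": 0,"rx": 0,"ry": 0,"rz": 0.149,"fingers": -0.3},{"dx": 33.5,"dy": 36,"dz": 0,"rx": 0,"ry": 0,"rz": 0.149,"fingers": -0.3},{"dx": 33.5,"dy": 36,"dz": 0,"rx": 0,"ry": 0,"rz": 0.149,"fingers": -0.3},{"dx": 33.5,"dy": 36,"dz": 0,"rx": 0,"ry": 0,"rz": 0,"fingers": -0.3},{"dx": 33.5,"dy": 36,"dz": 0,"rx": 0,"ry": 0,"rz": 0,"fingers": -0.3}]}}

```text
clock: 1.95
tcp_pos: [0.4084, -0.2683, 0.3042]
orientation: [0.0, 0.842, 0.539, 0.0]
wrist_force: [0.7, -1.2, -0.6]
finger_gap: 0.0556
```

Emit:
{"api": "servo_tool", "payload": {"deltas": [{"dx": -1,"dy": 0,"dz": -45,"rx": 0,"ry": 0,"rz": 0,"fingers": -0.3},{"dx": 0,"dy": 0,"dz": -45,"rx": 0,"ry": 0,"rz": 0,"fingers": -0.3},{"dx": 0,"dy": 0,"dz": -45,"rx": 0,"ry": 0,"rz": 0,"fingers": -0.3},{"dx": 0,"dy": 0,"dz": -45,"rx": 0,"ry": 0,"rz": 0,"fingers": -0.3},{"dx": 0,"dy": 0,"dz": -25,"rx": 0,"ry": 0,"rz": 0,"fingers": -0.3},{"dx": 0,"dy": 0,"dz": -15,"rx": 0,"ry": 0,"rz": 0,"fingers": -0.3},{"dx": 0,"dy": 0,"dz": -7,"rx": 0,"ry": 0,"rz": 0,"fingers": -0.3},{"dx": 0,"dy": 0,"dz": 0,"rx": 0,"ry": 0,"rz": 0,"fingers": -0.3}]}}

```text
clock: 2.75
tcp_pos: [0.406, -0.2696, 0.0763]
orientation: [-0.001, 0.842, 0.539, -0.0]
wrist_force: [0.6, -0.5, 0.1]
finger_gap: 0.0558
```

Emit:
{"api": "servo_tool", "payload": {"deltas": [{"dx": 0,"dy": 0,"dz": 0,"rx": 0,"ry": 0,"rz": 0,"fingers": 0.3},{"dx": 0,"dy": 0,"dz": 0,"rx": 0,"ry": 0,"rz": 0,"fingers": 0.5},{"dx": 0,"dy": 0,"dz": 0,"rx": 0,"ry": 0,"rz": 0,"fingers": 1},{"dx": 0,"dy": 0,"dz": 0,"rx": 0,"ry": 0,"rz": 0,"fingers": 1},{"dx": 0,"dy": 0,"dz": 0,"rx": 0,"ry": 0,"rz": 0,"fingers": 1},{"dx": 0,"dy": 0,"dz": 20,"rx": 0,"ry": 0,"rz": 0,"fingers": 1},{"dx": 0,"dy": 0,"dz": 40,"rx": 0,"ry": 0,"rz": 0,"fingers": 1},{"dx": 0,"dy": 0,"dz": 40,"rx": 0,"ry": 0,"rz": 0,"fingers": 1}], "newtons": 30}}

```text
clock: 3.55
tcp_pos: [0.4055, -0.2692, 0.1774]
orientation: [-0.001, 0.842, 0.539, -0.0]
wrist_force: [1.2, -1.3, -1.8]
finger_gap: 0.0333
```

Emit:
{"api": "servo_tool", "payload": {"deltas": [{"dx": 16.5,"dy": 37.5,"dz": 15,"rx": 0,"ry": 0,"rz": 0.122,"fingers": 1},{"dx": 16.5,"dy": 37.5,"dz": 10,"rx": 0,"ry": 0,"rz": 0.122,"fingers": 1},{"dx": 16.5,"dy": 37.5,"dz": 0,"rx": 0,"ry": 0,"rz": 0.122,"fingers": 1},{"dx": 16.5,"dy": 37.5,"dz": 0,"rx": 0,"ry": 0,"rz": 0.122,"fingers": 1},{"dx": 16.5,"dy": 37.5,"dz": 0,"rx": 0,"ry": 0,"rz": 0.123,"fingers": 1},{"dx": 16.5,"dy": 37.5,"dz": 0,"rx": 0,"ry": 0,"rz": 0,"fingers": 1},{"dx": 16.5,"dy": 38,"dz": 0,"rx": 0,"ry": 0,"rz": 0,"fingers": 1},{"dx": 0,"dy": 0,"dz": 0,"rx": 0,"ry": 0,"rz": 0,"fingers": 1}]}}

```text
clock: 4.35
tcp_pos: [0.523, -0.0029, 0.202]
orientation: [0.0, 0.639, 0.769, 0.001]
wrist_force: [-1.4, -1.2, -1.0]
finger_gap: 0.0336
```

Emit:
{"api": "servo_tool", "payload": {"deltas": [{"dx": -1.5,"dy": -2.5,"dz": -30,"rx": 0,"ry": 0,"rz": 0,"fingers": 1},{"dx": 0,"dy": 0,"dz": -30,"rx": 0,"ry": 0,"rz": 0,"fingers": 1},{"dx": 0,"dy": 0,"dz": -10,"rx": 0,"ry": 0,"rz": 0,"fingers": 1},{"dx": 0,"dy": 0,"dz": 0,"rx": 0,"ry": 0,"rz": 0,"fingers": 1},{"dx": 0,"dy": 0,"dz": 0,"rx": 0,"ry": 0,"rz": 0,"fingers": 1}]}}

```text
clock: 4.85
tcp_pos: [0.5207, -0.0099, 0.1327]
orientation: [0.0, 0.641, 0.767, 0.0]
wrist_force: [-0.4, -0.6, -0.7]
finger_gap: 0.033
```

```bash
python3 - <<'E'
from h import *
b=read_camera("top");a=read_camera("scene");s=env.get_state();print(s["tcp_pos"],s["wrist_force"])
x=cv2.resize(b["img"][185:255,260:360],None,fx=6,fy=6,interpolation=cv2.INTER_CUBIC)
y=cv2.resize(a["img"][180:270,280:380],None,fx=6,fy=6,interpolation=cv2.INTER_CUBIC)[:,:600]
save("p3.png",np.vstack([x,y]),None,.62)
E
```

```text
[ 0.52137841 -0.00985746  0.13341739] [ 0.24619163  0.56874307 -1.4721522 ]
```

View pics/p3.png

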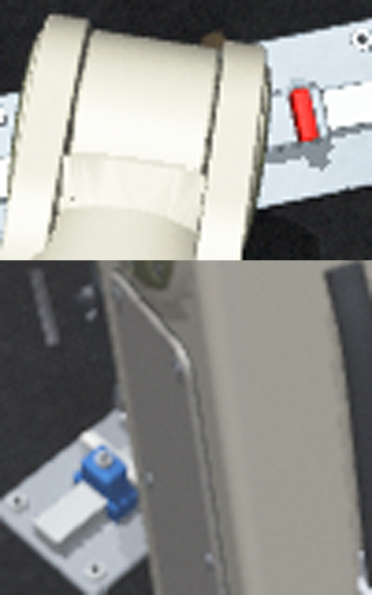

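The arm hides the spot in both views, so I go by the TCP reading. It needs about +3 mm y, then down 26 mm.

Emit:
{"api": "servo_tool", "payload": {"deltas": [{"dx": 0,"dy": 3,"dz": 0,"rx": 0,"ry": 0,"rz": 0,"fingers": 1},{"dx": 0,"dy": 0,"dz": -12,"rx": 0,"ry": 0,"rz": 0,"fingers": 1},{"dx": 0,"dy": 0,"dz": -8,"rx": 0,"ry": 0,"rz": 0,"fingers": 1},{"dx": 0,"dy": 0,"dz": -3,"rx": 0,"ry": 0,"rz": 0,"fingers": 1},{"dx": 0,"dy": 0,"dz": -1,"rx": 0,"ry": 0,"rz": 0,"fingers": 1},{"dx": 0,"dy": 0,"dz": 0,"rx": 0,"ry": 0,"rz": 0,"fingers": 1},{"dx": 0,"dy": 0,"dz": 0,"rx": 0,"ry": 0,"rz": 0,"fingers": 1}]}}

```text
clock: 5.65
tcp_pos: [0.5195, -0.0062, 0.1082]
orientation: [-0.001, 0.641, 0.768, -0.0]
wrist_force: [-3.8, 0.2, 7.6]
finger_gap: 0.0332
```

Emit:
{"api": "servo_tool", "payload": {"deltas": [{"dx": 0,"dy": 0,"dz": 0,"rx": 0,"ry": 0,"rz": 0,"fingers": 0},{"dx": 0,"dy": 0,"dz": 0,"rx": 0,"ry": 0,"rz": 0,"fingers": -0.2},{"dx": 0,"dy": 0,"dz": 0,"rx": 0,"ry": 0,"rz": 0,"fingers": -0.3},{"dx": 0,"dy": 0,"dz": 0,"rx": 0,"ry": 0,"rz": 0,"fingers": -0.3},{"dx": 0,"dy": 0,"dz": 15,"rx": 0,"ry": 0,"rz": 0,"fingers": -0.3},{"dx": 0,"dy": 0,"dz": 40,"rx": 0,"ry": 0,"rz": 0,"fingers": -0.3},{"dx": 0,"dy": 0,"dz": 45,"rx": 0,"ry": 0,"rz": 0,"fingers": -0.3}]}}

```text
clock: 6.35
tcp_pos: [0.5192, -0.0062, 0.2075]
orientation: [-0.002, 0.641, 0.767, -0.001]
wrist_force: [1.2, -0.6, -0.2]
finger_gap: 0.0557
```

Emit:
{"api": "servo_tool", "payload": {"deltas": [{"dx": 3.5,"dy": -45,"dz": 0,"rx": 0,"ry": 0,"rz": -0.1,"fingers": -0.3},{"dx": 3.5,"dy": -45,"dz": 0,"rx": 0,"ry": 0,"rz": -0.1,"fingers": -0.3},{"dx": 3.5,"dy": -45,"dz": 0,"rx": 0,"ry": 0,"rz": 0,"fingers": -0.3},{"dx": 3.5,"dy": -45,"dz": 0,"rx": 0,"ry": 0,"rz": 0,"fingers": -0.3},{"dx": 3.5,"dy": -45,"dz": 0,"rx": 0,"ry": 0,"rz": 0,"fingers": -0.3},{"dx": 3.5,"dy": -45,"dz": 0,"rx": 0,"ry": 0,"rz": 0,"fingers": -0.3},{"dx": 3.5,"dy": -45,"dz": 0,"rx": 0,"ry": 0,"rz": 0,"fingers": -0.3},{"dx": 3.5,"dy": -44,"dz": 0,"rx": 0,"ry": 0,"rz": 0,"fingers": -0.3}]}}

```text
clock: 7.15
tcp_pos: [0.5482, -0.3674, 0.2077]
orientation: [0.0, 0.715, 0.7, 0.0]
wrist_force: [2.1, 0.0, 0.7]
finger_gap: 0.0555
```

```bash
python3 - <<'E'
from h import *
b=read_camera("top");a=read_camera("scene");s=env.get_state();print(s["tcp_pos"],s["orientation"])
x=cv2.resize(b["img"][190:250,265:365],None,fx=7,fy=7,interpolation=cv2.INTER_CUBIC)
save("p4.png",x)
E
```

```text
[ 0.54814143 -0.37124978  0.20692248] [ 1.19279554e-03  7.16482283e-01  6.97604076e-01 -5.18706170e-04]
```

View pics/p4.png

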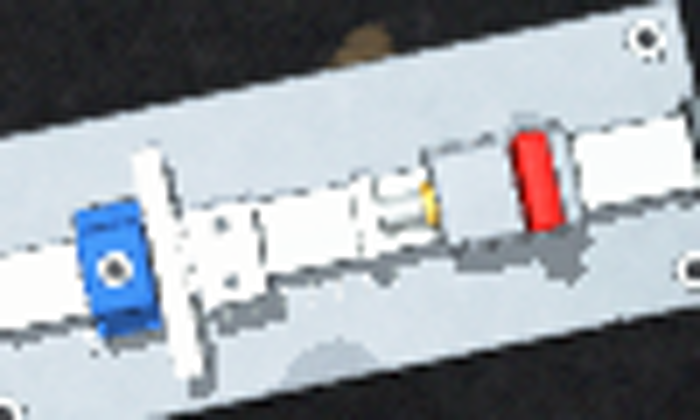

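The first block lies flat on the rail with its dots at crop (221,224) and (232,281), close to the bar, which has not moved. Now the second block.

Emit:
{"api": "servo_tool", "payload": {"deltas": [{"dx": -0.5,"dy": 5.5,"dz": -40,"rx": 0,"ry": 0,"rz": 0,"fingers": -0.3},{"dx": 0,"dy": 0,"dz": -40,"rx": 0,"ry": 0,"rz": 0,"fingers": -0.3},{"dx": 0,"dy": 0,"dz": -25,"rx": 0,"ry": 0,"rz": 0,"fingers": -0.3},{"dx": 0,"dy": 0,"dz": -15,"rx": 0,"ry": 0,"rz": 0,"fingers": -0.3},{"dx": 0,"dy": 0,"dz": -10,"rx": 0,"ry": 0,"rz": 0,"fingers": -0.3},{"dx": 0,"dy": 0,"dz": 0,"rx": 0,"ry": 0,"rz": 0,"fingers": -0.3},{"dx": 0,"dy": 0,"dz": 0,"rx": 0,"ry": 0,"rz": 0,"fingers": -0.3}]}}

```text
clock: 7.95
tcp_pos: [0.5482, -0.3599, 0.0786]
orientation: [0.0, 0.714, 0.7, 0.0]
wrist_force: [-0.2, -0.9, -0.2]
finger_gap: 0.0555
```

```bash
python3 - <<'E'
from h import *
b=read_camera("top")
th=np.radians(10.4);V=np.array([.5284,-.0414])
ex=np.array([np.cos(th),np.sin(th)]);ey=np.array([-np.sin(th),np.cos(th)])
for n,x,y,z in [("dot1",221,224,.046),("dot2",232,281,.046),("rear t",259,203,.046),("rear b",268,290,.046),("pad t",354,175,.045),("pad b",363,245,.045)]:
  p=ray(b,(x+.5)/7-.5+265,(y+.5)/7-.5+190,z)[:2];print(n,p.round(4),(1000*(p-V)@ex).round(1),(1000*(p-V)@ey).round(1))
s=env.get_state();print(s["tcp_pos"],s["orientation"],s["wrist_force"])
E
```

```text
dot1 [ 0.529  -0.0032] 7.5 37.5
dot2 [ 0.5093 -0.0066] -12.5 37.7
rear t [ 0.536  -0.0165] 12.0 23.2
rear b [ 0.5059 -0.0189] -18.0 26.2
pad t [ 0.5449 -0.0495] 14.8 -11.0
pad b [ 0.5207 -0.0521] -9.5 -9.1
[ 0.54850406 -0.36019741  0.07909774] [9.45553625e-04 7.14410759e-01 6.99725915e-01 1.30138149e-04] [0.33965785 0.36714793 0.3093387 ]
```

The earlier reading was an overshoot, so I correct back -5.5 mm in y, then grip.

Emit:
{"api": "servo_tool", "payload": {"deltas": [{"dx": -1,"dy": -5.5,"dz": 0,"rx": 0,"ry": 0,"rz": 0,"fingers": -0.3},{"dx": 0,"dy": 0,"dz": -2.5,"rx": 0,"ry": 0,"rz": 0,"fingers": -0.3},{"dx": 0,"dy": 0,"dz": 0,"rx": 0,"ry": 0,"rz": 0,"fingers": -0.3},{"dx": 0,"dy": 0,"dz": 0,"rx": 0,"ry": 0,"rz": 0,"fingers": -0.3}]}}

```text
clock: 8.4
tcp_pos: [0.5468, -0.3655, 0.0756]
orientation: [0.0, 0.715, 0.7, 0.0]
wrist_force: [-0.2, -0.3, -0.8]
finger_gap: 0.0554
```

Emit:
{"api": "servo_tool", "payload": {"deltas": [{"dx": 0,"dy": 0,"dz": 0,"rx": 0,"ry": 0,"rz": 0,"fingers": 0.3},{"dx": 0,"dy": 0,"dz": 0,"rx": 0,"ry": 0,"rz": 0,"fingers": 0.5},{"dx": 0,"dy": 0,"dz": 0,"rx": 0,"ry": 0,"rz": 0,"fingers": 1},{"dx": 0,"dy": 0,"dz": 0,"rx": 0,"ry": 0,"rz": 0,"fingers": 1},{"dx": 0,"dy": 0,"dz": 0,"rx": 0,"ry": 0,"rz": 0,"fingers": 1},{"dx": 0,"dy": 0,"dz": 30,"rx": 0,"ry": 0,"rz": 0,"fingers": 1},{"dx": 0,"dy": 0,"dz": 45,"rx": 0,"ry": 0,"rz": 0,"fingers": 1},{"dx": 0,"dy": 0,"dz": 45,"rx": 0,"ry": 0,"rz": 0,"fingers": 1}]}}

```text
clock: 9.2
tcp_pos: [0.546, -0.3647, 0.1953]
orientation: [-0.002, 0.715, 0.7, -0.0]
wrist_force: [0.6, -0.2, -0.7]
finger_gap: 0.0332
```

Emit:
{"api": "servo_tool", "payload": {"deltas": [{"dx": -3,"dy": 45,"dz": 8,"rx": 0,"ry": 0,"rz": 0.1,"fingers": 1},{"dx": -3,"dy": 45,"dz": 0,"rx": 0,"ry": 0,"rz": 0.1,"fingers": 1},{"dx": -3,"dy": 45,"dz": 0,"rx": 0,"ry": 0,"rz": 0,"fingers": 1},{"dx": -3,"dy": 45,"dz": 0,"rx": 0,"ry": 0,"rz": 0,"fingers": 1},{"dx": -3,"dy": 45,"dz": 0,"rx": 0,"ry": 0,"rz": 0,"fingers": 1},{"dx": -3,"dy": 45,"dz": 0,"rx": 0,"ry": 0,"rz": 0,"fingers": 1},{"dx": -2,"dy": 40,"dz": 0,"rx": 0,"ry": 0,"rz": 0,"fingers": 1},{"dx": -1,"dy": 21,"dz": 0,"rx": 0,"ry": 0,"rz": 0,"fingers": 1}]}}

```text
clock: 10.0
tcp_pos: [0.5246, -0.0313, 0.2031]
orientation: [-0.001, 0.64, 0.768, -0.0]
wrist_force: [0.1, -1.0, -0.4]
finger_gap: 0.033
```

Emit:
{"api": "servo_tool", "payload": {"deltas": [{"dx": 0,"dy": 0,"dz": -35,"rx": 0,"ry": 0,"rz": 0,"fingers": 1},{"dx": 0,"dy": 0,"dz": -20,"rx": 0,"ry": 0,"rz": 0,"fingers": 1},{"dx": 0,"dy": 0,"dz": -10,"rx": 0,"ry": 0,"rz": 0,"fingers": 1},{"dx": 0,"dy": 0,"dz": 0,"rx": 0,"ry": 0,"rz": 0,"fingers": 1},{"dx": 0,"dy": 0,"dz": 0,"rx": 0,"ry": 0,"rz": 0,"fingers": 1},{"dx": 0,"dy": 0,"dz": 0,"rx": 0,"ry": 0,"rz": 0,"fingers": 1}]}}

```text
clock: 10.6
tcp_pos: [0.5267, -0.0349, 0.1396]
orientation: [0.001, 0.641, 0.767, 0.001]
wrist_force: [0.1, 0.0, -1.4]
finger_gap: 0.0329
```

Emit:
{"api": "servo_tool", "payload": {"deltas": [{"dx": -0.5,"dy": 0.5,"dz": -12,"rx": 0,"ry": 0,"rz": 0,"fingers": 1},{"dx": 0,"dy": 0,"dz": -10,"rx": 0,"ry": 0,"rz": 0,"fingers": 1},{"dx": 0,"dy": 0,"dz": -6,"rx": 0,"ry": 0,"rz": 0,"fingers": 1},{"dx": 0,"dy": 0,"dz": -2,"rx": 0,"ry": 0,"rz": 0,"fingers": 1},{"dx": 0,"dy": 0,"dz": -1,"rx": 0,"ry": 0,"rz": 0,"fingers": 1},{"dx": 0,"dy": 0,"dz": 0,"rx": 0,"ry": 0,"rz": 0,"fingers": 1},{"dx": 0,"dy": 0,"dz": 0,"rx": 0,"ry": 0,"rz": 0,"fingers": 1}]}}

```text
clock: 11.3
tcp_pos: [0.5256, -0.0339, 0.1077]
orientation: [0.0, 0.641, 0.767, 0.0]
wrist_force: [0.4, -0.3, -1.4]
finger_gap: 0.0331
```

Emit:
{"api": "servo_tool", "payload": {"deltas": [{"dx": 0,"dy": 0,"dz": -1,"rx": 0,"ry": 0,"rz": 0,"fingers": 1},{"dx": 0,"dy": 0,"dz": 0,"rx": 0,"ry": 0,"rz": 0,"fingers": 1},{"dx": 0,"dy": 0,"dz": -0.5,"rx": 0,"ry": 0,"rz": 0,"fingers": 1},{"dx": 0,"dy": 0,"dz": 0,"rx": 0,"ry": 0,"rz": 0,"fingers": 1}]}}

```text
clock: 11.7
tcp_pos: [0.5253, -0.0339, 0.1059]
orientation: [0.0, 0.641, 0.767, 0.0]
wrist_force: [-0.3, 0.8, -1.0]
finger_gap: 0.0333
```

Emit:
{"api": "servo_tool", "payload": {"deltas": [{"dx": 0,"dy": 0,"dz": 0,"rx": 0,"ry": 0,"rz": 0,"fingers": 0},{"dx": 0,"dy": 0,"dz": 0,"rx": 0,"ry": 0,"rz": 0,"fingers": -0.2},{"dx": 0,"dy": 0,"dz": 0,"rx": 0,"ry": 0,"rz": 0,"fingers": -0.3},{"dx": 0,"dy": 0,"dz": 0,"rx": 0,"ry": 0,"rz": 0,"fingers": -0.3},{"dx": 0,"dy": 0,"dz": 15,"rx": 0,"ry": 0,"rz": 0,"fingers": -0.3},{"dx": 0,"dy": 0,"dz": 40,"rx": 0,"ry": 0,"rz": 0,"fingers": -0.3},{"dx": 0,"dy": 0,"dz": 45,"rx": 0,"ry": 0,"rz": 0,"fingers": -0.3}]}}

```text
clock: 12.4
tcp_pos: [0.5241, -0.0337, 0.2056]
orientation: [-0.002, 0.641, 0.767, -0.001]
wrist_force: [2.0, 0.8, -1.2]
finger_gap: 0.0556
```

Emit:
{"api": "servo_tool", "payload": {"deltas": [{"dx": 5,"dy": -40,"dz": 0,"rx": 0,"ry": 0,"rz": 0.143,"fingers": -0.3},{"dx": 0,"dy": -40,"dz": 0,"rx": 0,"ry": 0,"rz": 0.143,"fingers": -0.3},{"dx": 0,"dy": -40,"dz": 0,"rx": 0,"ry": 0,"rz": 0.143,"fingers": -0.3},{"dx": 0,"dy": -40,"dz": 0,"rx": 0,"ry": 0,"rz": 0.143,"fingers": -0.3},{"dx": 0,"dy": -40,"dz": 0,"rx": 0,"ry": 0,"rz": 0.143,"fingers": -0.3},{"dx": 0,"dy": -30,"dz": 0,"rx": 0,"ry": 0,"rz": 0.143,"fingers": -0.3}]}}

```text
clock: 13.0
tcp_pos: [0.5302, -0.2664, 0.206]
orientation: [0.0, 0.262, 0.965, -0.0]
wrist_force: [0.6, 0.1, 0.4]
finger_gap: 0.0556
```

```bash
python3 - <<'E'
from h import *
b=read_camera("top");a=read_camera("scene");s=env.get_state();print(s["tcp_pos"],s["orientation"])
x=cv2.resize(b["img"][190:250,265:365],None,fx=7,fy=7,interpolation=cv2.INTER_CUBIC)
save("p5.png",x)
E
```

```text
[ 0.5303605  -0.26796204  0.20576158] [ 6.89680185e-04  2.64715473e-01  9.64326090e-01 -6.58615456e-04]
```

View pics/p5.png

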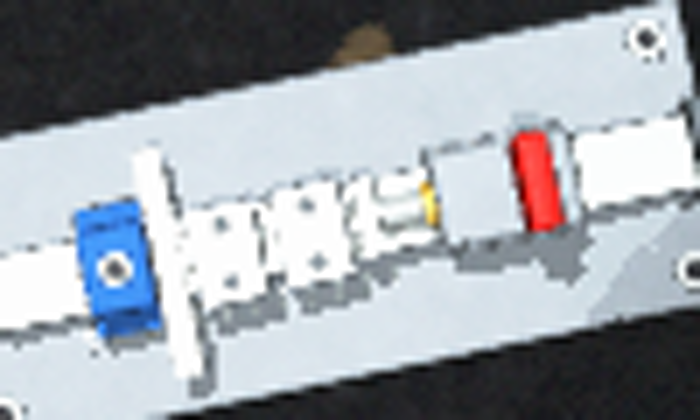

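Both blocks lie flat in the gap. The second has its dots at (307,205) and (318,261), between the first block and the pad. Next is the hand plate.

Emit:
{"api": "servo_tool", "payload": {"deltas": [{"dx": 2,"dy": 33,"dz": -5,"rx": 0,"ry": 0,"rz": 0.1435,"fingers": -0.3},{"dx": 2,"dy": 40,"dz": -10,"rx": 0,"ry": 0,"rz": 0.1435,"fingers": -0.3},{"dx": 2,"dy": 40,"dz": -10,"rx": 0,"ry": 0,"rz": 0.1435,"fingers": -0.3},{"dx": 2,"dy": 25,"dz": -5,"rx": 0,"ry": 0,"rz": 0.1435,"fingers": -0.3},{"dx": 2,"dy": 15,"dz": 0,"rx": 0,"ry": 0,"rz": 0.1435,"fingers": -0.3},{"dx": 0,"dy": 0,"dz": 0,"rx": 0,"ry": 0,"rz": 0,"fingers": -0.3},{"dx": 0,"dy": 0,"dz": 0,"rx": 0,"ry": 0,"rz": 0,"fingers": -0.3},{"dx": 0,"dy": 0,"dz": 0,"rx": 0,"ry": 0,"rz": 0,"fingers": -0.3}]}}

```text
clock: 13.9
tcp_pos: [0.5405, -0.1114, 0.1761]
orientation: [0.0, -0.09, 0.996, -0.0]
wrist_force: [0.3, 0.3, 0.2]
finger_gap: 0.0553
```

Emit:
{"api": "servo_tool", "payload": {"deltas": [{"dx": 0,"dy": 1,"dz": -20,"rx": 0,"ry": 0,"rz": 0,"fingers": -0.3},{"dx": 0,"dy": 0,"dz": -17,"rx": 0,"ry": 0,"rz": 0,"fingers": -0.3},{"dx": 0,"dy": 0,"dz": -10,"rx": 0,"ry": 0,"rz": 0,"fingers": -0.3},{"dx": 0,"dy": 0,"dz": -2,"rx": 0,"ry": 0,"rz": 0,"fingers": -0.3},{"dx": 0,"dy": 0,"dz": 0,"rx": 0,"ry": 0,"rz": 0,"fingers": -0.3},{"dx": 0,"dy": 0,"dz": 0,"rx": 0,"ry": 0,"rz": 0,"fingers": -0.3}]}}

```text
clock: 14.5
tcp_pos: [0.5408, -0.1103, 0.1277]
orientation: [0.001, -0.091, 0.996, -0.0]
wrist_force: [0.2, 0.5, 0.8]
finger_gap: 0.0554
```

Emit:
{"api": "servo_tool", "payload": {"deltas": [{"dx": 0,"dy": 0,"dz": 0,"rx": 0,"ry": 0,"rz": 0,"fingers": 0.3},{"dx": 0,"dy": 0,"dz": 0,"rx": 0,"ry": 0,"rz": 0,"fingers": 0.5},{"dx": 0,"dy": 0,"dz": 0,"rx": 0,"ry": 0,"rz": 0,"fingers": 1},{"dx": 0,"dy": 0,"dz": 0,"rx": 0,"ry": 0,"rz": 0,"fingers": 1},{"dx": 0,"dy": 0,"dz": 0,"rx": 0,"ry": 0,"rz": 0,"fingers": 1},{"dx": 0,"dy": 0,"dz": 0,"rx": 0,"ry": 0,"rz": 0,"fingers": 1},{"dx": 0,"dy": 0,"dz": 0,"rx": 0,"ry": 0,"rz": 0,"fingers": 1}], "newtons": 40}}

```text
clock: 15.2
tcp_pos: [0.5406, -0.1101, 0.1274]
orientation: [0.0, -0.092, 0.996, -0.0]
wrist_force: [-0.8, -2.2, 5.7]
finger_gap: 0.0112
```

The plate is pinched (gap about 12 mm). Now I push along vice +y (-0.18, 0.984), slowly.

Emit:
{"api": "servo_tool", "payload": {"deltas": [{"dx": -0.36,"dy": 1.97,"dz": 0,"rx": 0,"ry": 0,"rz": 0,"fingers": 1},{"dx": -0.36,"dy": 1.97,"dz": 0,"rx": 0,"ry": 0,"rz": 0,"fingers": 1},{"dx": -0.36,"dy": 1.97,"dz": 0,"rx": 0,"ry": 0,"rz": 0,"fingers": 1},{"dx": -0.36,"dy": 1.97,"dz": 0,"rx": 0,"ry": 0,"rz": 0,"fingers": 1},{"dx": -0.36,"dy": 1.97,"dz": 0,"rx": 0,"ry": 0,"rz": 0,"fingers": 1},{"dx": -0.36,"dy": 1.97,"dz": 0,"rx": 0,"ry": 0,"rz": 0,"fingers": 1},{"dx": 0,"dy": 0,"dz": 0,"rx": 0,"ry": 0,"rz": 0,"fingers": 1},{"dx": 0,"dy": 0,"dz": 0,"rx": 0,"ry": 0,"rz": 0,"fingers": 1}]}}

```text
clock: 16.0
tcp_pos: [0.5386, -0.0989, 0.1274]
orientation: [0.0, -0.091, 0.996, -0.001]
wrist_force: [-1.0, -5.0, 5.4]
finger_gap: 0.011
```

Emit:
{"api": "servo_tool", "payload": {"deltas": [{"dx": -0.36,"dy": 1.97,"dz": 0,"rx": 0,"ry": 0,"rz": 0,"fingers": 1},{"dx": -0.36,"dy": 1.97,"dz": 0,"rx": 0,"ry": 0,"rz": 0,"fingers": 1},{"dx": 0,"dy": 0,"dz": 0,"rx": 0,"ry": 0,"rz": 0,"fingers": 1},{"dx": 0,"dy": 0,"dz": 0,"rx": 0,"ry": 0,"rz": 0,"fingers": 1}]}}

```text
clock: 16.4
tcp_pos: [0.5379, -0.0951, 0.1275]
orientation: [0.0, -0.091, 0.996, -0.001]
wrist_force: [-0.7, -5.6, 5.2]
finger_gap: 0.0111
```

Emit:
{"api": "servo_tool", "payload": {"deltas": [{"dx": -0.36,"dy": 1.97,"dz": 0,"rx": 0,"ry": 0,"rz": 0,"fingers": 1},{"dx": -0.36,"dy": 1.97,"dz": 0,"rx": 0,"ry": 0,"rz": 0,"fingers": 1},{"dx": 0,"dy": 0,"dz": 0,"rx": 0,"ry": 0,"rz": 0,"fingers": 1},{"dx": 0,"dy": 0,"dz": 0,"rx": 0,"ry": 0,"rz": 0,"fingers": 1}]}}

```text
clock: 16.8
tcp_pos: [0.5373, -0.0918, 0.1275]
orientation: [0.0, -0.091, 0.996, -0.002]
wrist_force: [-1.4, -7.4, 5.1]
finger_gap: 0.0115
```

Emit:
{"api": "servo_tool", "payload": {"deltas": [{"dx": -0.36,"dy": 1.97,"dz": 0,"rx": 0,"ry": 0,"rz": 0,"fingers": 1},{"dx": -0.36,"dy": 1.97,"dz": 0,"rx": 0,"ry": 0,"rz": 0,"fingers": 1},{"dx": 0,"dy": 0,"dz": 0,"rx": 0,"ry": 0,"rz": 0,"fingers": 1},{"dx": 0,"dy": 0,"dz": 0,"rx": 0,"ry": 0,"rz": 0,"fingers": 1},{"dx": 0,"dy": 0,"dz": 0,"rx": 0,"ry": 0,"rz": 0,"fingers": 1}]}}

```text
clock: 17.3
tcp_pos: [0.5367, -0.0885, 0.1275]
orientation: [0.0, -0.091, 0.996, -0.003]
wrist_force: [-0.6, -10.5, 4.0]
finger_gap: 0.0116
```

```bash
python3 - <<'E'
from h import *
b=read_camera("top");a=read_camera("scene");s=env.get_state();print(s["tcp_pos"],s["wrist_force"])
x=cv2.resize(b["img"][190:250,265:365],None,fx=6,fy=6,interpolation=cv2.INTER_CUBIC)
y=cv2.resize(a["img"][190:270,280:380],None,fx=6,fy=6,interpolation=cv2.INTER_CUBIC)[:,:600]
save("p6.png",np.vstack([x,y]),None,.7)
E
```

```text
[ 0.53668695 -0.08853959  0.12747444] [ -0.46462607 -10.82790748   3.30703602]
```

View pics/p6.png

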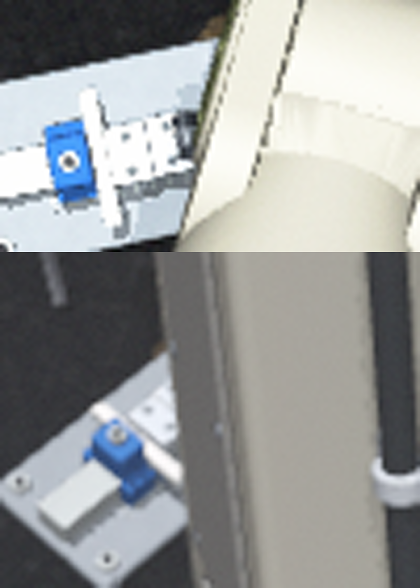

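The stack has closed up against the bar, which is still square on the anvil. The force of about 10.8 N minus a return spring of about 4.9 N gives about 7.4 mm of plunger, which matches the travel (22.0 − 14.6). I add 1.2 mm, hold, check, and hand in.

Emit:
{"api": "servo_tool", "payload": {"deltas": [{"dx": -0.2,"dy": 1.2,"dz": 0,"rx": 0,"ry": 0,"rz": 0,"fingers": 1},{"dx": 0,"dy": 0,"dz": 0,"rx": 0,"ry": 0,"rz": 0,"fingers": 1},{"dx": 0,"dy": 0,"dz": 0,"rx": 0,"ry": 0,"rz": 0,"fingers": 1},{"dx": 0,"dy": 0,"dz": 0,"rx": 0,"ry": 0,"rz": 0,"fingers": 1},{"dx": 0,"dy": 0,"dz": 0,"rx": 0,"ry": 0,"rz": 0,"fingers": 1}]}}

```text
clock: 17.9
tcp_pos: [0.5365, -0.0876, 0.1275]
orientation: [0.0, -0.091, 0.996, -0.003]
wrist_force: [-0.8, -11.7, 4.2]
finger_gap: 0.0112
```

```bash
python3 - <<'E'
from h import *
b=read_camera("top")
for n in ("jar","stopwatch"): 
  d=cut_out(n,"top")[:1];print(n,[(x["extent"],x["confidence"]) for x in d])
s=env.get_state();print(s["tcp_pos"],s["wrist_force"],s["finger_gap"])
f=s["wrist_force"]
if -15<f[1]<-9: print(job.hand_in())
E
```

```text
jar [([162.6, 144.9, 191.9, 169.1], 0.67)]
stopwatch [([387.7, 135.4, 411.3, 167.2], 0.86)]
[ 0.53651291 -0.08756244  0.12747256] [ -0.61531903 -10.32420784   4.33128791] 0.011402891451444698
the job is handed in; nothing more can be done
None
```

I laid two packing blocks on the rail between the bar and the pad, pinched the red hand plate, and pushed it about 23 mm towards the anvil. I handed in at about 18 s with the arm still holding the plate at 40 N grip.

**Choice of blocks:** The gap from bar to pad measured about 62.6 mm. Two 24 mm blocks leave about 14.6 mm for the pad to cover, while one would have left too much. I used two of the three white blocks and left the green and orange look-alikes alone.

**Spring:** The plunger is about 8 mm in by my estimate, since it cannot be read directly. Carriage travel minus the remaining gap gives about 8.4 mm. The last two push readings, 11.7 N and 10.3 N, correspond to about 8.5 mm and 6.8 mm, so they disagree by nearly 2 mm, but both are well inside 4–13 mm.

**Stack and bar:** In the last view, the blocks were flat and closed up, with the bar square on the anvil. That picture came before a final 1.2 mm push. The arm hid the pad and its contact with the second block, so I judged that contact from force and travel alone.

**Bystanders:** The jar and stopwatch were found within about 2–3 pixels (roughly 5 mm) of where they started.

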